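Rake the bar blanks into a square row

TASK

Take the little rake from its rubber mat and comb the five scattered metal bars along the tray until they lie side by side, square across the tray, in one tight row at the sprung stop; bring the row up with a steady push of about 10 N on the stop, never a hard one, holding it for about a second. Touch the bars only with the rake, do not bear down on the tray, ease the rake away gently and stand it upright back on its mat, leaving the mug, carton and horseshoes alone.

Things in the scene. Friction and masses are not known exactly. Their poses are not given: they have to be found in the camera images.
- tray: fixed open sheet-metal tray, a channel long along its own y axis: inside 124 mm (x) by 360 mm (y), walls 4 mm thick, rim 22 mm above the bench, floor 4 mm thick; origin at the centre of its underside. The bars lie in it at varied angles; pushed along the floor all five drag with some 1 to 2 N.
- stop_end (a point): point on the tray's floor 128 mm to the -y side of its origin, mid-range of an adjustable stop across that end: a steel block 18 mm high and, on its +y side, a bar 116 mm wide, 14 mm high, on springs (4 N per mm, 6 mm travel, pressed towards -y). The stop's setting is not reported and must be felt: the bar's face rests anywhere within 15 mm either side of this point along y.
- free_end (a point): point on the tray's floor 161 mm to the +y side of its origin, the middle of the empty 40 mm of channel beyond the bars: room to set the rake's tines down.
- rake_handle (a point): middle of the rake's upright wooden handle, 68 mm above the tine tips. Handle 30 mm (rake's x) by 18 mm (y), from 40 to 95 mm above the tips. Below, a wooden head 100 mm (x) by 20 mm (y), from 26 to 40 mm, with five steel tines 26 mm long, 20 mm deep (y), 6 mm wide, spread over 100 mm in x. It pushes with its flat y sides. 250 g. At the start it stands on its tines on the mat.
- rake: the same rake; origin at the centre of its underside, level with the tips of the tines, z up the handle
- mat: fixed black rubber mat on the bench, 150 mm (x) by 75 mm (y), 3 mm thick, where the rake stands; origin at the centre of its underside
- bar1: a bare square aluminium bar, 110 x 10 x 10 mm, 30 g, lying in the tray; origin at the centre of its underside, its x axis along its length; the one nearest to the stop
- bar2: a bare square aluminium bar, 110 x 10 x 10 mm, 30 g, lying in the tray; origin at the centre of its underside, its x axis along its length; number 2 counted from the stop
- bar3: a bare square aluminium bar, 110 x 10 x 10 mm, 30 g, lying in the tray; origin at the centre of its underside, its x axis along its length; number 3 counted from the stop
- bar4: a bare square aluminium bar, 110 x 10 x 10 mm, 30 g, lying in the tray; origin at the centre of its underside, its x axis along its length; number 4 counted from the stop
- bar5: a bare square aluminium bar, 110 x 10 x 10 mm, 30 g, lying in the tray; origin at the centre of its underside, its x axis along its length; the one farthest from the stop
- shoes: bystander: pile of three dark horseshoes, about 150 mm across, 30 mm high; origin under its centre
- mug: bystander: white mug, 80 mm across, 90 mm high; origin under its centre
- carton: bystander: cardboard carton 100 x 70 x 50 mm; origin under its centre
Not all that is in view belongs to the job. Of the things shaped like the rake, the wooden one is meant.

How it is judged:
By the outcome, as a careful person would: the job done as asked, in the order asked, and still so for the second after the job is handed in, with the robot touching nothing.
It also fails if it takes over 62 s, if anything falls off the work surface, if the arm or the gripper's body presses on something with over 40 N, if the wrist force passes 120 N, or if a joint passes its speed limit or range.

ROBOT

A 6-joint arm with a two-finger parallel gripper is mounted at the origin on the work surface. World frame = base frame: x ahead of the robot, y to its left, z up, the work surface at z = 0. Lengths are in m, angles in degrees, forces in N, time in s.
With the tool pointing down it reaches from about 0.4 to 0.825 m from the base axis. Payload 7 kg.
Tool frame: the origin (TCP) lies on the mounting face of the last link; the fingertips stand 178 mm ahead of it and the grasp point (between the pads) lies 159 mm ahead of it (ctrl.tip_extent is the distance from the TCP to the fingertips, in m); z points along the fingers, y is the direction in which the jaws open and shut (so a half turn about z gives the same grasp; the last joint's range is limited). The gripper opens to 88 mm and grips with 3 to 60 N. Pads are 19 mm wide; open, the fingers measure 130 mm over their backs; the gripper's body (78 mm by 193 mm) begins 47 mm behind the grasp point.
Start: joints at [90.991, 20.546, 0.682, 0, -70.136, -16.507], TCP at [0.181, 0.65, 0.405] pointing down, gripper open.
Joint ranges: [-176.03, 176.03], [-82.01, 121.73], [-58.28, 71.71], [-173.87, 95.51], [-174.79, -0.11], [-173.66, 173.66]. Speed limits (degrees/s): [136.94, 136.94, 172.46, 180, 180, 180].

INTERFACE

Orientations are given as [roll, pitch, yaw] about the fixed x, y, z axes, in that order (R = Rz(yaw) Ry(pitch) Rx(roll)).
In Python, from plant import ctrl gives the robot as it stands. The module is installed in compiled form; this text tells all that it offers.
- The arm moves only by the tool carry_out, never from a script. Its argument "moves" is text: rows parted by semicolons, each of 7 numbers parted by spaces: the finger opening in m, from 0 to 0.0876, then the shift along the tool's x, y, z in m, then the turn, a rotation vector about the tool's x, y, z in rad. A call has 1 to 20 rows; each row is the pose to reach, as a shift and turn from the pose commanded when the call began, along the tool's axes at that moment; what a row does not reach only later rows make up. A row lasts 1/10 s, in which the tool goes at most 50 mm and 8.59 degrees, less where a joint would pass 70% of its speed; a pose out of reach is approached as far as the arm can. A call with a gripper value outside its range is refused whole. The fingers move at their own pace and stop on an object; the grip force is fixed at half the most. Time passes only in rows, so rows that repeat a pose let the fingers close. It gives the time, the measured TCP pose, the force and the opening at its end, in the units of the state.
- ctrl.get_obs(): the state, without advancing time (a new reading comes with each control period).
- ctrl.snapshot(name): name is "scene" or "top" or "wrist"; returns a dict with "image" (384x512x3 uint8, red, green, blue), "K" (3x3 intrinsics, pixels), "R" (3x3) and "t" (3): a world point X has camera coordinates R X + t. Camera axes: x right, y down, z forward; pixel columns grow to the right and rows downward; lengths in m; the calibration is good to about 2 mm. A picture is of the moment at which its call begins. There is no depth.
- ctrl.close_job(): hands the job in, once; it reports no verdict.
Trained networks look in a picture, given as the dict that the camera call returned (one of the last four; its "shot" number tells which), for a name from the list of things; names that differ only in an ending like _2 or _b are one class to them, and where a whole thing is asked for, a point or a joint stands for the part that bears it (a point fixed in the world has none). Each returns a list of dicts, best first, with "confidence" (0 to 1); they miss things now and then, are a little off and sometimes report something else, mostly with a low value. They report only what shows in the picture. A call takes as long as a camera call. They do not tell look-alikes from the thing itself.
- ctrl.recognise(picture, label): "extent" ([left, top, right, bottom] in pixels, round what is visible of it).
- ctrl.trace(picture, label): "region" (384x512 bool, what is visible of it) and "extent" ([left, top, right, bottom] in pixels, round what is visible of it).
- ctrl.mark_of(picture, label): "at" ([row, column] in pixels: a listed point, or the origin of a listed thing).
The state is a dict: "clock": time; "joint_pos": joint angles; "qvel": joint speeds; "tau": joint torques, N m; "tool_pos": TCP position; "orientation": TCP orientation; "force": force on the tool from outside, world axes, zero at the start; "moment": the same for the moment, N m; "opening": finger opening in m.
Only numpy, scipy, OpenCV 4.12 (cv2) and the standard library are available. Lean on these libraries where they do the work, as an engineer would, in place of code of your own. Each camera call takes 0.05 s, during which the arm holds its last target.

## Working session

There is one attempt and no reset: what is moved stays moved. The work goes in short steps, Python scripts to look and compute and a tool call to move; the robot and the scene stay as the last step left them, time stands still between calls to the robot, and variables do not carry over. Pictures are saved under pics/ and viewed, and the job is handed in when it is done.

Besides the shell and the picture viewer there is one more tool, called by a JSON object that holds its "method" and its "body". carry_out: Moves the arm, as the interface text tells. Its arguments: {"type":"object","properties":{"moves":{"type":"string"}},"required":["moves"]}

```bash
mkdir -p pics
python3 - <<'E'
from plant import ctrl
import cv2
o=ctrl.get_obs(); print({k:(v if not hasattr(v,'tolist') else v.tolist()) for k,v in o.items()})
for n in ["scene","top","wrist"]:
    s=ctrl.snapshot(n); cv2.imwrite(f"pics/{n}0.png",cv2.cvtColor(s["image"],cv2.COLOR_RGB2BGR)); print(n,s["K"].tolist(),s["R"].tolist(),s["t"].tolist())
    for l in ["tray","stop_end","free_end","rake_handle","rake","mat","bar1","mug","carton","shoes"]:
        r=ctrl.mark_of(s,l); print(l,[(round(d["confidence"],2),[round(float(a)) for a in d["at"]]) for d in r][:6])
E
```

```text
{'clock': 0.0, 'joint_pos': [90.99166508085162, 20.590744798988702, 0.6327102926668683, -0.022850983856191644, -70.13301396985125, -16.506488918665934], 'qvel': [0.05335791856026535, 0.07346990331382593, 0.017871319708948948, -0.03854532492878205, -0.0785219229566131, -0.10128105488682637], 'tau': [0.002312468204763718, -58.27198147773743, 29.3048894405365, 6.996878385543823, 0.006929140363354236, -0.00015763048850203631], 'tool_pos': [0.18049883405764666, 0.6502119272947535, 0.40371355039088647], 'orientation': [179.90659986314236, -0.005276021037903046, -15.522602238936154], 'force': [-0.0994541558936981, -0.3866323716411386, -0.21854070896912897], 'moment': [0.06798126980050133, 0.01099549345262211, -0.015377792149315757], 'opening': 0.08752685734787888}
scene [[392.5951153100996, 0.0, 254.72050445089445], [0.0, 392.5951153100996, 184.72120772538324], [0.0, 0.0, 1.0]] [[0.8631597474586833, 0.5048375466713694, -0.00971091333990978], [0.41178138447671775, -0.7149242281530397, -0.5650835685084274], [-0.29221796961429336, 0.4837586169471442, -0.8249765201288377]] [-0.5251037065420158,
[... 1264 characters left out ...]
(0.88, [213, 173])]
bar1 [(0.67, [206, 310]), (0.59, [208, 330]), (0.57, [207, 289]), (0.56, [206, 271]), (0.47, [203, 254])]
mug [(0.65, [145, 205]), (0.32, [208, 296])]
carton [(0.84, [116, 385])]
shoes [(0.98, [118, 289])]
wrist [[276.91923323977875, 0.0, 259.9405299603441], [0.0, 276.91923323977875, 185.74084966971643], [0.0, 0.0, 1.0]] [[-0.2679246035099866, -0.9634392050600777, -0.0011423603730148363], [-0.9156107355484477, 0.2542545856966418, 0.31146683065883424], [-0.2997889053691721, 0.08449558453217781, -0.9502563382646384]] [0.6765361948466334, -0.039254360171024925, 0.3904121060351637]
tray []
stop_end []
free_end []
rake_handle []
rake []
mat []
bar1 []
mug []
carton []
shoes []
```

View pics/scene0.png

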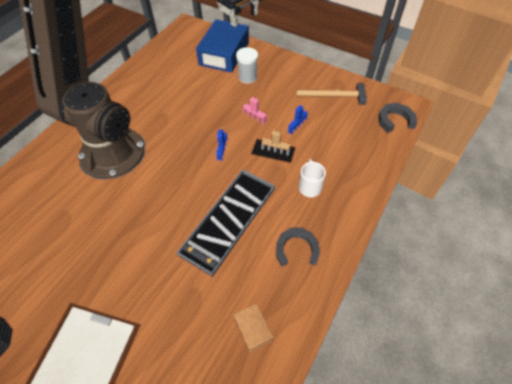

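View pics/top0.png

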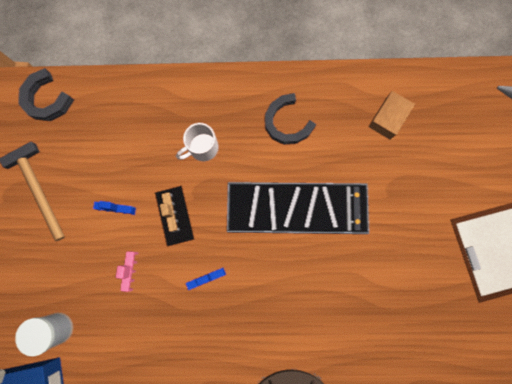

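View pics/wrist0.png

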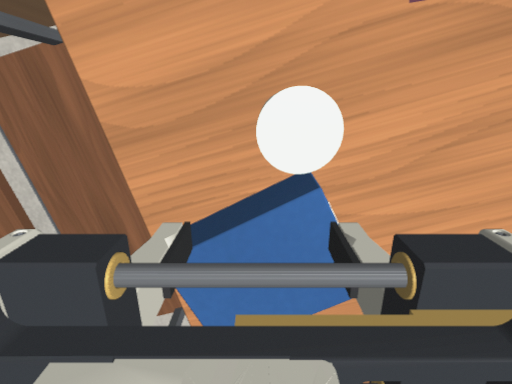

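Rake look-alikes in top view: wooden on black mat (172,212), pink (127,271), blue (207,279), blue (115,208). By description I choose the wooden one on the mat; now a close crop and the poses.

```bash
cat > h.py <<'E'
import numpy as np, cv2
from plant import ctrl
def save(s,name,box=None,f=1):
    im=cv2.cvtColor(s["image"],cv2.COLOR_RGB2BGR)
    if box: l,t,r,b=box; im=im[t:b,l:r]
    if f!=1: im=cv2.resize(im,None,fx=f,fy=f,interpolation=cv2.INTER_CUBIC)
    cv2.imwrite("pics/"+name,im)
def back(s,uv,z):
    K,R,t=map(np.array,(s["K"],s["R"],s["t"]))
    d=R.T@np.linalg.inv(K)@np.array([uv[0],uv[1],1.]); c=-R.T@t
    return c+d*(z-c[2])/d[2]
def proj(s,X):
    K,R,t=map(np.array,(s["K"],s["R"],s["t"])); p=K@(R@np.array(X)+t); return p[:2]/p[2]
E
python3 - <<'E'
from h import *
s=ctrl.snapshot("top"); c=ctrl.snapshot("scene")
save(s,"t1.png",(140,165,240,265),6); save(s,"t2.png",(215,170,385,245),4.5); save(c,"c1.png",(170,120,310,280),4)
for n,p in (("top",s),("scene",c)):
  for l,z in (("tray",0.01),("mat",0.003)):
    r=ctrl.trace(p,l)
    for d in r[:1]:
        cn=max(cv2.findContours(d["region"].astype(np.uint8),0,1)[0],key=cv2.contourArea)[:,0,:]
        w=np.array([back(p,q,z if l=="mat" else 0.022)[:2] for q in cn],np.float32)
        (cx,cy),(a,b),an=cv2.minAreaRect(w); print(n,l,round(d["confidence"],2),np.round([cx,cy,a,b,an],4),[int(x) for x in d["extent"]])
  for l,z in (("tray",0),("stop_end",.004),("free_end",.004),("rake_handle",.071),("rake",.003),("mat",0),("bar1",.004),("mug",0),("carton",0),("shoes",0)):
    print(n,l,[(round(d["confidence"],2),np.round(back(p,d["at"][::-1],z)[:2],3).tolist()) for d in ctrl.mark_of(p,l)][:6])
E
```

```text
top tray 0.61 [ 5.22100e-01 -2.62000e-02  3.72500e-01  1.39100e-01  8.90785e+01] [227, 178, 371, 236]
top mat 0.69 [ 0.5095  0.3013  0.1521  0.0772 14.8749] [154, 184, 193, 246]
top tray [(0.91, [0.534, -0.021])]
top stop_end [(0.85, [0.528, -0.154])]
top free_end [(0.9, [0.526, 0.133])]
top rake_handle [(0.87, [0.522, 0.307]), (0.8, [0.346, 0.202]), (0.66, [0.526, 0.456]), (0.65, [0.371, 0.416]), (0.45, [0.749, -0.261])]
top rake [(0.79, [0.524, 0.461]), (0.63, [0.531, 0.034]), (0.52, [0.351, 0.212])]
top mat [(0.85, [0.505, 0.307])]
top bar1 [(0.57, [0.532, -0.009]), (0.55, [0.527, 0.039]), (0.51, [0.521, -0.124]), (0.46, [0.533, -0.061]), (0.44, [0.533, 0.089]), (0.36, [0.527, -0.029])]
top mug [(0.61, [0.694, 0.217])]
top carton [(0.71, [0.78, -0.28]), (0.39, [0.529, 0.084]), (0.23, [0.689, 0.223])]
top shoes [(0.84, [0.775, -0.02]), (0.21, [0.532, 0.137])]
scene tray 0.78 [ 5.26700e-01 -2.96000e-02  3.73500e-01  1.38600e-01  8.85939e+01] [178, 172, 273, 276]
scene mat 0.72 [ 0.5101  0.2994  0.1531  0.0804 14.6675] [252, 137, 296, 159]
scene tray [(0.82, [0.527, -0.029]), (0.59, [0.505, 0.296])]
scene stop_end [(0.92, [0.528, -0.162])]
scene free_end [(0.62, [0.529, 0.136])]
scene rake_handle [(0.77, [0.533, 0.455]), (0.62, [0.512, 0.318]), (0.59, [0.369, 0.409])]
scene rake [(0.82, [0.357, 0.215]), (0.76, [0.537, 0.458]), (0.76, [0.362, 0.417]), (0.65, [0.5, 0.301]), (0.55, [0.77, -0.021])]
scene mat [(0.96, [0.508, 0.302])]
scene bar1 [(0.72, [0.516, -0.112]), (0.7, [0.526, -0.059]), (0.67, [0.536, 0.08]), (0.62, [0.524, 0.037])]
scene mug [(0.91, [0.695, 0.234])]
scene carton [(0.97, [0.766, -0.285])]
scene shoes [(0.84, [0.763, -0.018])]
```

View pics/t1.png

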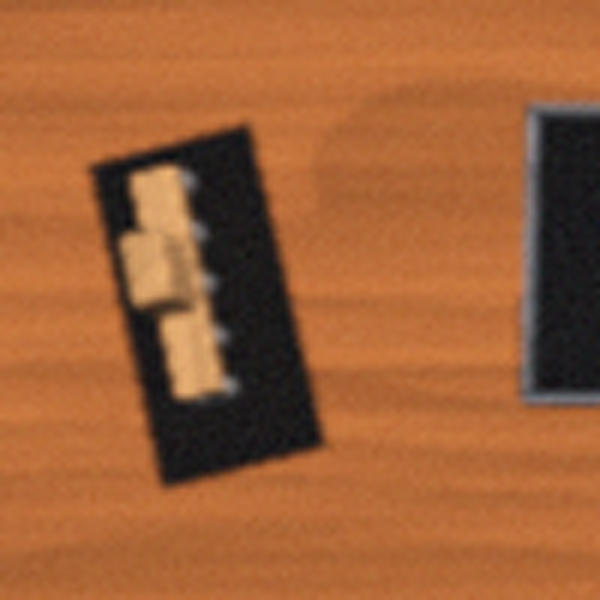

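View pics/t2.png

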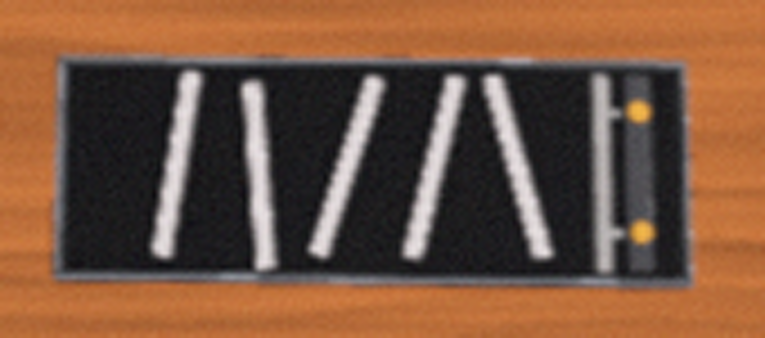

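View pics/c1.png

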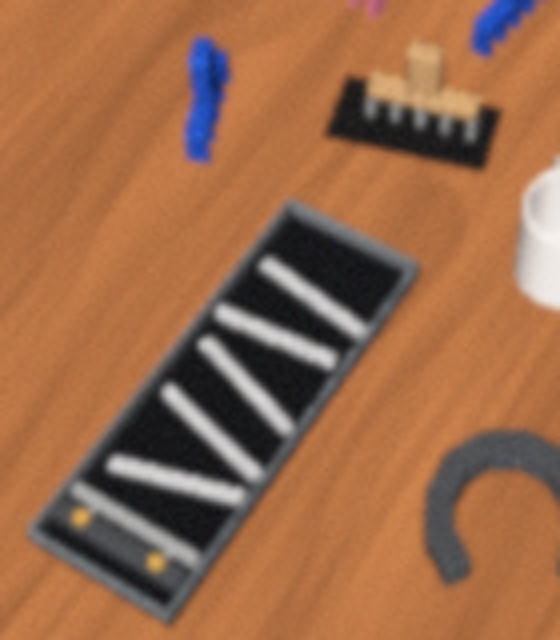

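Run:
```python
from h import *
s=ctrl.snapshot("top")
f=lambda l,o,k,z:np.array([back(s,(a/k+o[0],b/k+o[1]),z)[:2] for a,b in l])
t=f([(58,58),(686,64),(690,286),(54,278)],(215,170),4.5,.022); print("tray",np.round(t,4).tolist(),t.mean(0)); 
d=t[0]+t[3]-t[1]-t[2]; print(np.degrees(np.arctan2(d[1],d[0]))-90,np.linalg.norm(d)/2,np.linalg.norm(t[0]-t[3]))
h=f([(128,172),(185,165),(225,392),(172,402)],(140,165),6,.043);print("head",np.round(h,4).tolist(),h.mean(0)); d=h[0]+h[1]-h[2]-h[3]; print(np.degrees(np.arctan2(d[1],d[0])),np.linalg.norm(d)/2)
h=f([(118,235),(170,228),(185,300),(135,310)],(140,165),6,.098);print("handle",np.round(h,4).tolist(),h.mean(0))
m=f([(90,163),(247,125),(325,443),(165,487)],(140,165),6,.003);print("mat",np.round(m,4).tolist(),m.mean(0));d=m[0]+m[1]-m[2]-m[3]; print(np.degrees(np.arctan2(d[1],d[0])),np.linalg.norm(d)/2)
print("stop face",f([(591,75),(596,272)],(215,170),4.5,.018).tolist())
```

```text
tray [[0.5922, 0.1541], [0.5828, -0.2128], [0.4537, -0.208], [0.463, 0.1569]] [ 0.52290582 -0.02747726]
-1.4614857252922633 0.36604436152201314 0.12925242635937864
head [[0.5627, 0.3259], [0.5654, 0.3011], [0.467, 0.2823], [0.4631, 0.305]] [0.51456999 0.30358378]
11.364277342486089 0.10099495368129394
handle [[0.5282, 0.3163], [0.5308, 0.295], [0.5011, 0.2883], [0.4973, 0.3087]] [0.51435339 0.30206849]
mat [[0.5733, 0.3528], [0.5895, 0.282], [0.4466, 0.2455], [0.4281, 0.3162]] [0.50937944 0.29914198]
14.234488200117044 0.14865157729683523
stop face [[0.5777779840223799, -0.15833209684332988], [0.4626454587372903, -0.1557625785932826]]
```

```bash
cat >> h.py <<'E'
from scipy.spatial.transform import Rotation as Ro
def rel(p0,e0,p1,e1):
    A=Ro.from_euler('xyz',e0,degrees=True);B=Ro.from_euler('xyz',e1,degrees=True)
    return np.round(A.inv().apply(np.array(p1)-p0),4),np.round((A.inv()*B).as_rotvec(),4)
def st():
    o=ctrl.get_obs(); print(round(o["clock"],2),np.round(o["tool_pos"],4),np.round(o["orientation"],2),"F",np.round(o["force"],2),"M",np.round(o["moment"],2),round(o["opening"],4))
    return o
E
python3 - <<'E'
from h import *
print(rel([.181,.65,.405],[180,0,-15.516],[.5145,.303,.365],[180,0,13]))
E
```

```text
(array([0.4142, 0.2451, 0.04  ]), array([-0.    ,  0.    , -0.4977]))
```

{"method": "carry_out", "body": {"moves": "0.0876 0.02 0.012 0 0 0 -0.025; 0.0876 0.045 0.027 0 0 0 -0.055; 0.0876 0.075 0.045 0 0 0 -0.09; 0.0876 0.105 0.062 0 0 0 -0.125; 0.0876 0.135 0.08 0 0 0 -0.16; 0.0876 0.165 0.098 0 0 0 -0.2; 0.0876 0.195 0.115 0.005 0 0 -0.235; 0.0876 0.225 0.133 0.01 0 0 -0.27; 0.0876 0.255 0.151 0.015 0 0 -0.305; 0.0876 0.285 0.169 0.02 0 0 -0.34; 0.0876 0.315 0.186 0.025 0 0 -0.375; 0.0876 0.345 0.204 0.03 0 0 -0.41; 0.0876 0.37 0.219 0.035 0 0 -0.445; 0.0876 0.39 0.231 0.04 0 0 -0.47; 0.0876 0.405 0.24 0.04 0 0 -0.49; 0.0876 0.412 0.244 0.04 0 0 -0.498; 0.0876 0.4142 0.2451 0.04 0 0 -0.4977; 0.0876 0.4142 0.2451 0.04 0 0 -0.4977; 0.0876 0.4142 0.2451 0.04 0 0 -0.4977; 0.0876 0.4142 0.2451 0.04 0 0 -0.4977"}}

```text
clock: 5.0
tool_pos: [0.5137, 0.304, 0.3648]
orientation: [-180.0, -0.0, 13.0]
force: [-0.2, -0.9, 0.3]
opening: 0.0876
```

Run:
```python
from h import *
o=st(); s=ctrl.snapshot("wrist"); save(s,"w1.png",None,1.5)
for n in ([.5145,.303,.098],[.5145,.303,.043],[.5145,.303,.003]): print(proj(s,n))
```

```text
5.0 [0.5137 0.304  0.3648] [-1.7999e+02 -1.0000e-02  1.3050e+01] F [-0.24 -0.88  0.33] M [-0.06 -0.    0.06] 0.0876
[262.78828061 189.87796226]
[262.37979361 174.04306329]
[262.15923999 165.49335607]
```

View pics/w1.png

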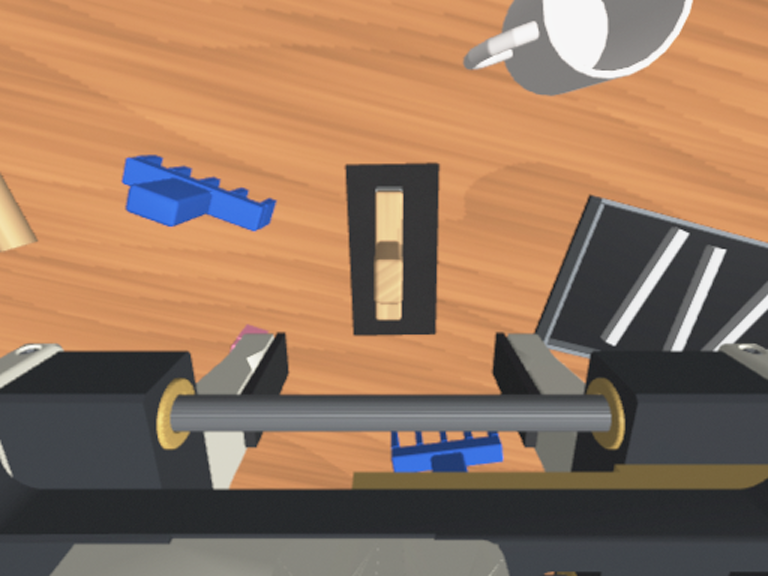

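Run:
```python
from h import *
s=ctrl.snapshot("wrist")
for n,u,v,z in (("handle",388.8,282,.098),("headfar",389.5,189,.043),("headnear",388.5,320,.043),("headLfar",376.5,189,.043),("headRfar",403,189,.043),("headLn",375,320,.043),("headRn",401.5,320,.043)): print(n,back(s,(u/1.5,v/1.5),z))
for c in ((347,165),(438,164),(435,333),(354,334)): print("mat",back(s,(c[0]/1.5,c[1]/1.5),.003))
save(s,"w2.png",(210,90,310,240),4)
```

```text
handle [0.51558527 0.30664645 0.098     ]
headfar [0.56575564 0.31791403 0.043     ]
headnear [0.46667906 0.29584127 0.043     ]
headLfar [0.56366724 0.32693811 0.043     ]
headRfar [0.56792416 0.30854367 0.043     ]
headLn [0.46427444 0.3062102  0.043     ]
headRn [0.46899441 0.28585731 0.043     ]
mat [0.57231554 0.35412296 0.003     ]
mat [0.58932212 0.28400673 0.003     ]
mat [0.44649643 0.24831903 0.003     ]
mat [0.42900182 0.31934476 0.003     ]
```

View pics/w2.png

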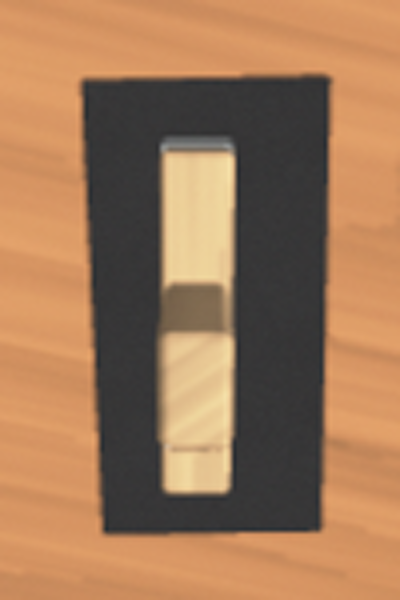

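{"method": "carry_out", "body": {"moves": "0.0876 0.001 -0.002 0.01 0 0 0; 0.0876 0.0015 -0.0022 0.03 0 0 0.007; 0.0876 0.0015 -0.0022 0.05 0 0 0.007; 0.0876 0.0015 -0.0022 0.07 0 0 0.007; 0.0876 0.0015 -0.0022 0.09 0 0 0.007; 0.0876 0.0015 -0.0022 0.105 0 0 0.007; 0.0876 0.0015 -0.0022 0.12 0 0 0.007; 0.0876 0.0015 -0.0022 0.13 0 0 0.007; 0.0876 0.0015 -0.0022 0.136 0 0 0.007; 0.0876 0.0015 -0.0022 0.139 0 0 0.007; 0.0876 0.0015 -0.0022 0.139 0 0 0.007; 0.0876 0.0015 -0.0022 0.139 0 0 0.007; 0.0876 0.0015 -0.0022 0.139 0 0 0.007"}}

```text
clock: 6.4
tool_pos: [0.5152, 0.306, 0.2263]
orientation: [-180.0, -0.1, 12.6]
force: [0.7, 0.3, 0.5]
opening: 0.0877
```

Run:
```python
from h import *
st(); s=ctrl.snapshot("wrist"); save(s,"w3.png",None,1.5)
```

```text
6.4 [0.5152 0.306  0.2263] [-1.7996e+02 -6.0000e-02  1.2600e+01] F [0.71 0.31 0.53] M [-0.03  0.02 -0.02] 0.0877
```

View pics/w3.png

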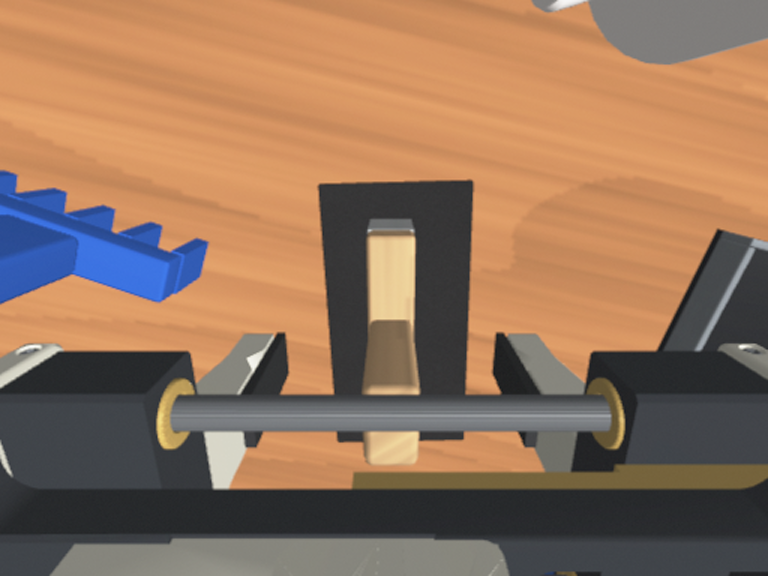

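The handle is centred between the pads (column about 391 of 768). I'll close and lift a little.

{"method": "carry_out", "body": {"moves": "0.05 0 0 0 0 0 0; 0.03 0 0 0 0 0 0; 0.022 0 0 0 0 0 0; 0.018 0 0 0 0 0 0; 0.01 0 0 0 0 0 0; 0 0 0 0 0 0 0; 0 0 0 0 0 0 0; 0 0 0 0 0 0 0; 0 0 0 0 0 0 0; 0 0 0 0 0 0 0"}}

```text
clock: 7.45
tool_pos: [0.5151, 0.3059, 0.2257]
orientation: [180.0, 0.0, 12.6]
force: [-1.2, 0.1, -0.2]
opening: 0.018
```

Run:
```python
from h import *
st(); s=ctrl.snapshot("wrist"); save(s,"w4.png")
# lift to z+60mm, then tray free end with yaw -1.4
p0=[.5155,.3055,.226]
print(rel(p0,[180,0,12.6],[.527,.133,.296],[180,0,-1.4]))
```

```text
7.45 [0.5151 0.3059 0.2257] [180.    0.   12.6] F [-1.22  0.08 -0.2 ] M [-0.02 -0.01  0.  ] 0.018
(array([-0.0264,  0.1709, -0.07  ]), array([ 0.    , -0.    ,  0.2443]))
```

View pics/w4.png

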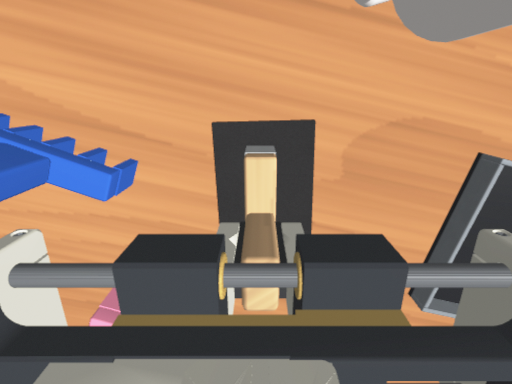

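{"method": "carry_out", "body": {"moves": "0 0 0 -0.004 0 0 0; 0 0 0 -0.012 0 0 0; 0 0 0 -0.025 0 0 0; 0 0 0 -0.04 0 0 0; 0 0 0.003 -0.055 0 0 0; 0 0 0.01 -0.065 0 0 0.01; 0 -0.003 0.025 -0.07 0 0 0.03; 0 -0.006 0.045 -0.07 0 0 0.06; 0 -0.01 0.065 -0.07 0 0 0.09; 0 -0.013 0.085 -0.07 0 0 0.12; 0 -0.016 0.105 -0.07 0 0 0.15; 0 -0.019 0.125 -0.07 0 0 0.18; 0 -0.022 0.143 -0.07 0 0 0.21; 0 -0.024 0.157 -0.07 0 0 0.23; 0 -0.026 0.166 -0.07 0 0 0.244; 0 -0.026 0.169 -0.07 0 0 0.244; 0 -0.026 0.169 -0.07 0 0 0.244; 0 -0.026 0.169 -0.07 0 0 0.244; 0 -0.026 0.169 -0.07 0 0 0.244"}}

```text
clock: 9.4
tool_pos: [0.5266, 0.1359, 0.2956]
orientation: [-180.0, -0.0, -1.3]
force: [-0.3, 0.2, -2.5]
opening: 0.018
```

Run:
```python
from h import *
st(); s=ctrl.snapshot("wrist"); save(s,"w5.png",None,1.5); t=ctrl.snapshot("top"); save(t,"t5.png",(200,150,400,260),4)
```

```text
9.4 [0.5266 0.1359 0.2956] [-1.80e+02 -1.00e-02 -1.33e+00] F [-0.29  0.22 -2.52] M [-0.   -0.04 -0.03] 0.018
```

View pics/w5.png

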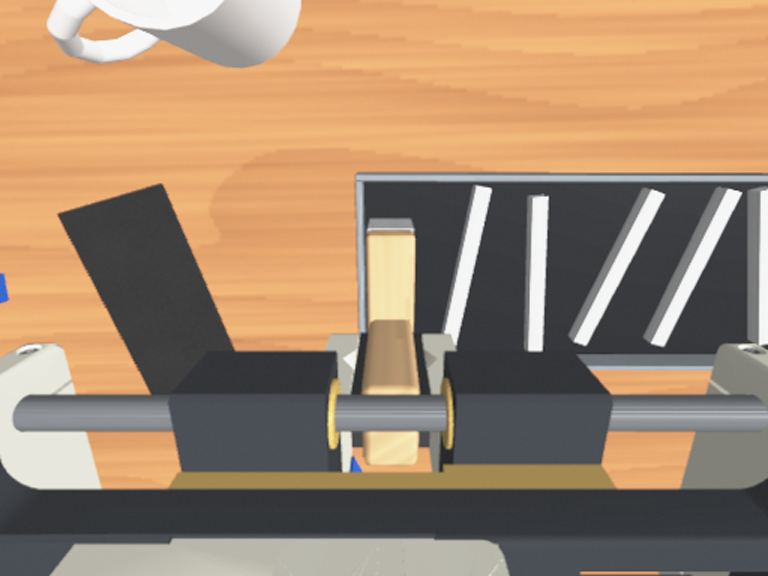

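View pics/t5.png

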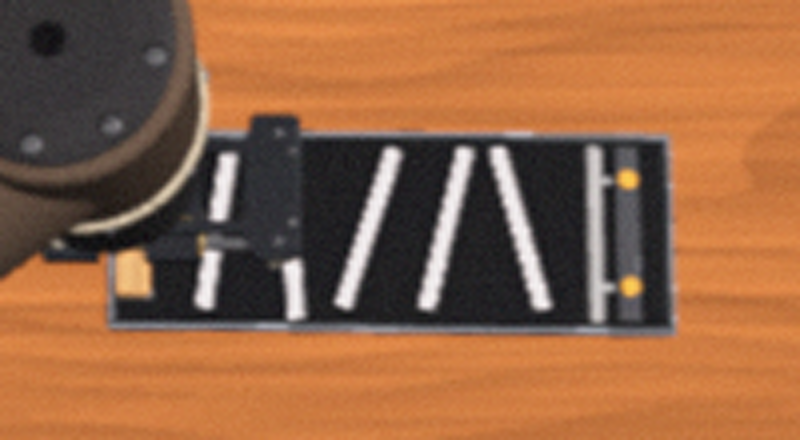

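Run:
```python
from h import *
s=ctrl.snapshot("wrist")
for n,u,v,z in (("far outer L",357,174,.022),("far outer R",760,174,.022),("far inner",400,182,.022),("near outer",690,367,.022),("near inner",690,354,.022),("L outer",357,240,.022),("L inner",366,240,.022),("bar5 far",490,188,.014),("bar5 near end",460,330,.014),("bar5 left near",443,335,.004)): print(n,np.round(back(s,(u/1.5,v/1.5),z),4))
save(s,"w6.png",(220,100,400,260),4)
```

```text
far outer L [0.5942 0.1552 0.022 ]
far outer R [ 0.5886 -0.0831  0.022 ]
far inner [0.589  0.1298 0.022 ]
near outer [ 0.4598 -0.0677  0.022 ]
near inner [ 0.4699 -0.0657  0.022 ]
L outer [0.5544 0.1571 0.022 ]
L inner [0.5542 0.1515 0.022 ]
bar5 far [0.5834 0.0742 0.014 ]
bar5 near end [0.4876 0.0899 0.014 ]
bar5 left near [0.4792 0.1003 0.004 ]
```

View pics/w6.png

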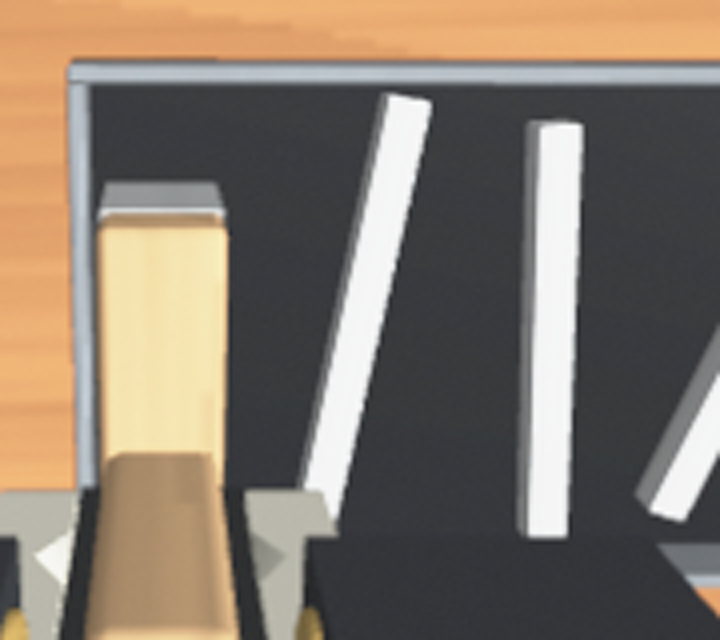

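{"method": "carry_out", "body": {"moves": "0 0.001 0 0.004 0 0 0; 0 0.001 0 0.014 0 0 0; 0 0.001 0 0.026 0 0 0; 0 0.001 0 0.038 0 0 0; 0 0.001 0 0.048 0 0 0; 0 0.001 0 0.055 0 0 0; 0 0.001 0 0.06 0 0 0; 0 0.001 0 0.063 0 0 0; 0 0.001 0 0.065 0 0 0; 0 0.001 0 0.066 0 0 0; 0 0.001 0 0.067 0 0 0; 0 0.001 0 0.067 0 0 0; 0 0.001 0 0.067 0 0 0"}}

```text
clock: 10.85
tool_pos: [0.5276, 0.1353, 0.2289]
orientation: [-180.0, -0.0, -1.4]
force: [0.4, 0.2, -3.0]
opening: 0.0176
```

Run:
```python
from h import *
st(); s=ctrl.snapshot("wrist"); save(s,"w7.png",None,1.5)
```

```text
10.85 [0.5276 0.1353 0.2289] [-1.7999e+02 -2.0000e-02 -1.3800e+00] F [ 0.44  0.23 -3.03] M [-0.02 -0.03  0.02] 0.0176
```

View pics/w7.png

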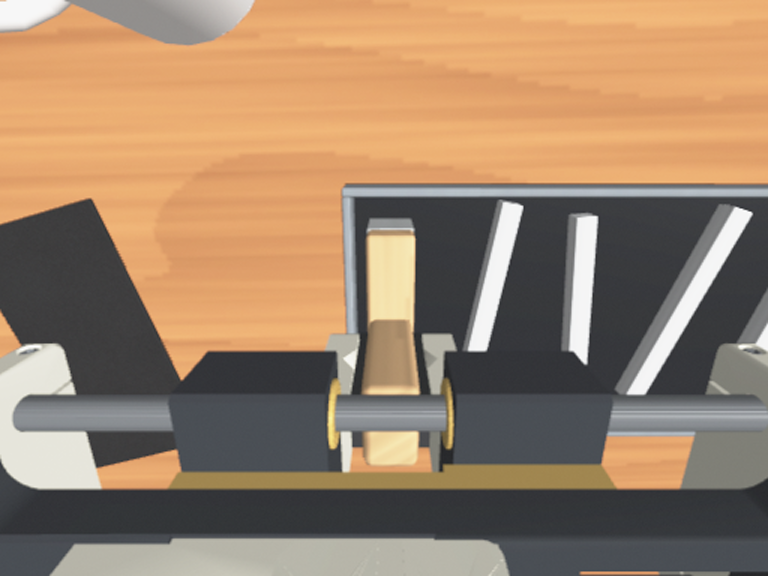

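{"method": "carry_out", "body": {"moves": "0 0 0.002 0 0 0 0; 0 0 0.006 0 0 0 0; 0 0 0.01 0 0 0 0; 0 0 0.014 0 0 0 0; 0 0 0.018 0 0 0 0; 0 0 0.022 0 0 0 0; 0 0 0.026 0 0 0 0; 0 0 0.03 0 0 0 0; 0 0 0.034 0 0 0 0; 0 0 0.038 0 0 0 0; 0 0 0.042 0 0 0 0; 0 0 0.046 0 0 0 0; 0 0 0.05 0 0 0 0; 0 0 0.054 0 0 0 0; 0 0 0.058 0 0 0 0; 0 0 0.062 0 0 0 0; 0 0 0.066 0 0 0 0; 0 0 0.07 0 0 0 0; 0 0 0.074 0 0 0 0; 0 0 0.078 0 0 0 0"}}

```text
clock: 12.9
tool_pos: [0.5257, 0.057, 0.2287]
orientation: [-180.0, -0.0, -1.4]
force: [1.3, 0.5, -2.7]
opening: 0.0178
```

Run:
```python
from h import *
st(); s=ctrl.snapshot("wrist"); save(s,"w8.png",None,1.5); t=ctrl.snapshot("scene"); save(t,"c8.png",(170,120,310,280),4)
```

```text
12.9 [0.5257 0.057  0.2287] [-180.     -0.     -1.38] F [ 1.35  0.54 -2.65] M [ 0.12 -0.02  0.01] 0.0178
```

View pics/w8.png

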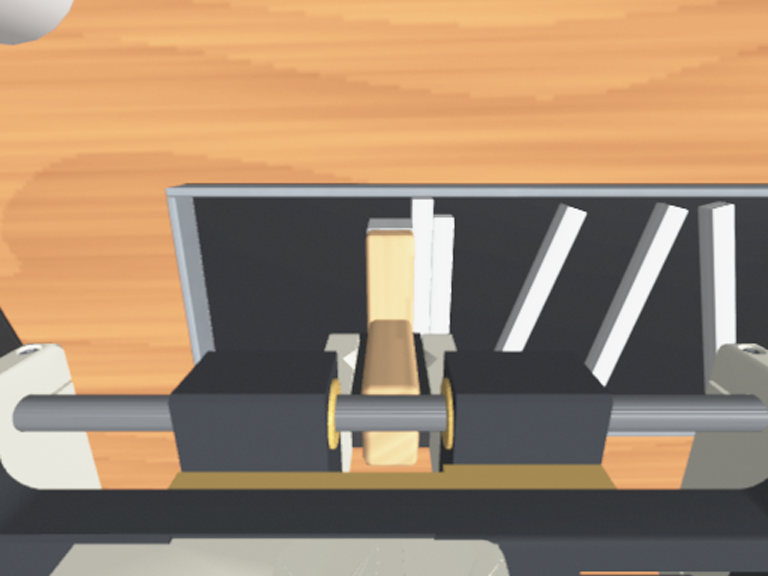

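View pics/c8.png

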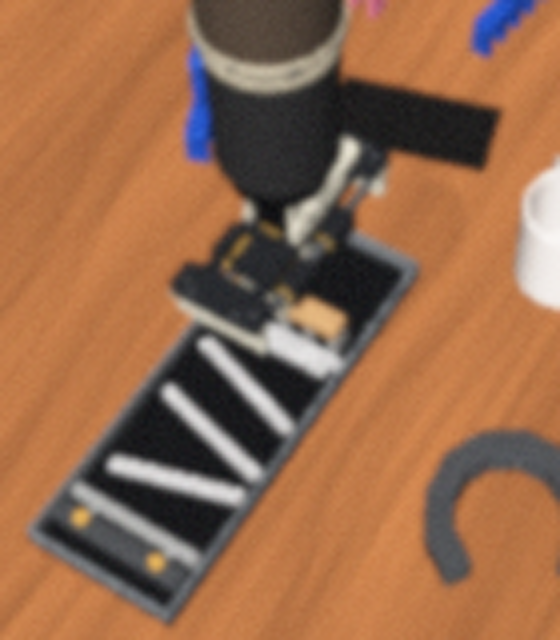

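Two bars are squared against the rake and the wall gap is even. I'll continue.

{"method": "carry_out", "body": {"moves": "0 0 0.002 0 0 0 0; 0 0 0.006 0 0 0 0; 0 0 0.01 0 0 0 0; 0 0 0.014 0 0 0 0; 0 0 0.018 0 0 0 0; 0 0 0.022 0 0 0 0; 0 0 0.026 0 0 0 0; 0 0 0.03 0 0 0 0; 0 0 0.034 0 0 0 0; 0 0 0.038 0 0 0 0; 0 0 0.042 0 0 0 0; 0 0 0.046 0 0 0 0; 0 0 0.05 0 0 0 0; 0 0 0.054 0 0 0 0; 0 0 0.058 0 0 0 0; 0 0 0.062 0 0 0 0; 0 0 0.066 0 0 0 0; 0 0 0.07 0 0 0 0; 0 0 0.074 0 0 0 0; 0 0 0.078 0 0 0 0"}}

```text
clock: 15.0
tool_pos: [0.5238, -0.021, 0.2287]
orientation: [-180.0, 0.0, -1.4]
force: [-0.0, 1.2, -1.9]
opening: 0.018
```

{"method": "carry_out", "body": {"moves": "0 0 0.003 0 0 0 0; 0 0 0.006 0 0 0 0; 0 0 0.009 0 0 0 0; 0 0 0.012 0 0 0 0; 0 0 0.015 0 0 0 0; 0 0 0.018 0 0 0 0; 0 0 0.021 0 0 0 0; 0 0 0.024 0 0 0 0; 0 0 0.027 0 0 0 0; 0 0 0.03 0 0 0 0; 0 0 0.033 0 0 0 0; 0 0 0.036 0 0 0 0; 0 0 0.039 0 0 0 0; 0 0 0.042 0 0 0 0; 0 0 0.045 0 0 0 0; 0 0 0.048 0 0 0 0; 0 0 0.05 0 0 0 0"}}

```text
clock: 16.7
tool_pos: [0.5226, -0.0709, 0.2287]
orientation: [180.0, 0.0, -1.4]
force: [-0.1, 1.4, -2.0]
opening: 0.0176
```

Run:
```python
from h import *
st(); s=ctrl.snapshot("wrist"); save(s,"w9.png",None,1.5); t=ctrl.snapshot("scene"); save(t,"c9.png",(170,120,310,280),4)
```

```text
16.7 [ 0.5226 -0.0709  0.2287] [180.     0.    -1.39] F [-0.14  1.42 -1.98] M [ 0.51  0.04 -0.06] 0.0176
```

View pics/w9.png

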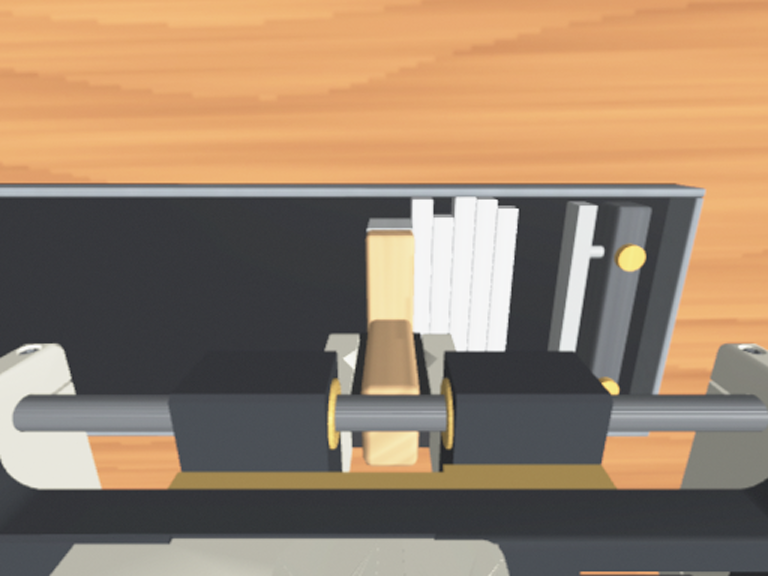

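View pics/c9.png

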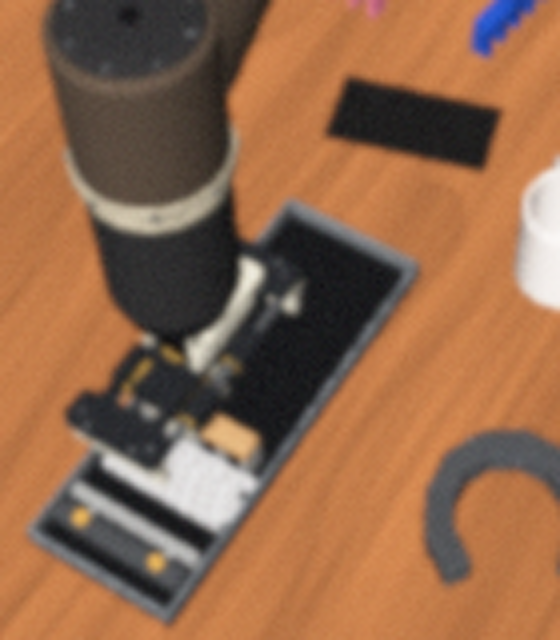

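{"method": "carry_out", "body": {"moves": "0 0 0.001 0 0 0 0; 0 0 0.003 0 0 0 0; 0 0 0.005 0 0 0 0; 0 0 0.007 0 0 0 0; 0 0 0.009 0 0 0 0; 0 0 0.011 0 0 0 0; 0 0 0.013 0 0 0 0; 0 0 0.0145 0 0 0 0; 0 0 0.0155 0 0 0 0; 0 0 0.0165 0 0 0 0"}}

```text
clock: 17.8
tool_pos: [0.5222, -0.0873, 0.2286]
orientation: [-180.0, 0.0, -1.4]
force: [-0.4, -0.3, -2.9]
opening: 0.0178
```

Run:
```python
from h import *
st(); s=ctrl.snapshot("wrist"); save(s,"w10.png",(240,110,440,300),4)
```

```text
17.8 [ 0.5222 -0.0873  0.2286] [-180.      0.     -1.39] F [-0.45 -0.26 -2.89] M [0.34 0.07 0.01] 0.0178
```

View pics/w10.png

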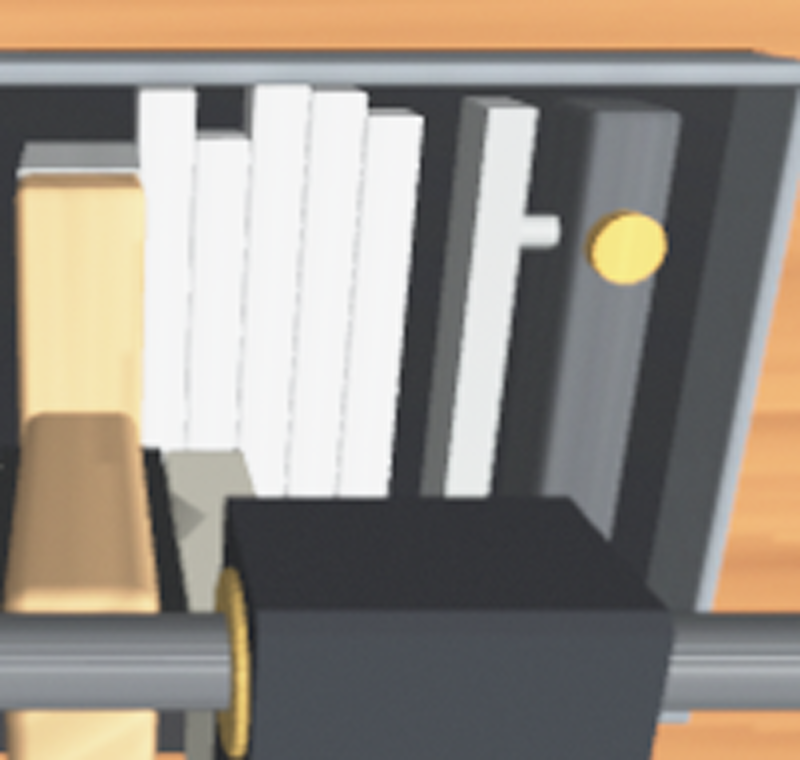

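{"method": "carry_out", "body": {"moves": "0 0 0.001 0 0 0 0; 0 0 0.002 0 0 0 0; 0 0 0.003 0 0 0 0; 0 0 0.004 0 0 0 0; 0 0 0.005 0 0 0 0; 0 0 0.006 0 0 0 0; 0 0 0.007 0 0 0 0; 0 0 0.0075 0 0 0 0"}}

```text
clock: 18.65
tool_pos: [0.522, -0.0948, 0.2287]
orientation: [-180.0, 0.0, -1.4]
force: [-1.0, 1.4, -2.4]
opening: 0.0175
```

Run:
```python
from h import *
for i in range(3): st(); s=ctrl.snapshot("wrist")
save(s,"w11.png",(240,110,440,300),4)
```

```text
18.65 [ 0.522  -0.0948  0.2287] [-180.      0.     -1.39] F [-1.    1.43 -2.43] M [0.57 0.21 0.01] 0.0175
18.7 [ 0.522  -0.0948  0.2287] [180.     0.    -1.38] F [-1.16  1.09 -2.78] M [0.43 0.11 0.03] 0.0179
18.75 [ 0.522  -0.0948  0.2287] [179.99   0.    -1.39] F [-0.26  0.04 -2.62] M [ 0.25  0.15 -0.01] 0.018
```

View pics/w11.png

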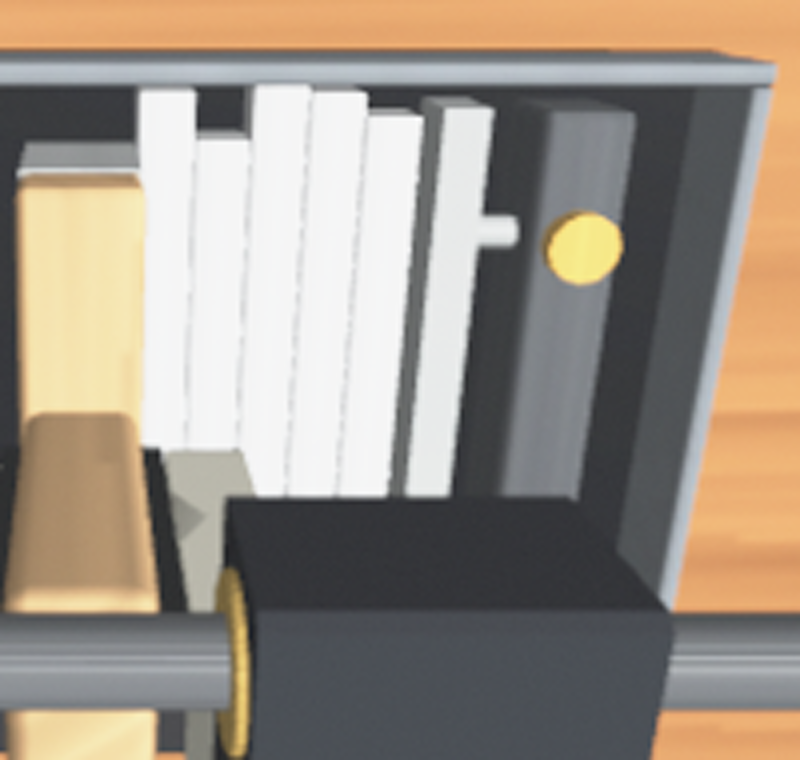

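{"method": "carry_out", "body": {"moves": "0 0 0.0005 0 0 0 0; 0 0 0.001 0 0 0 0; 0 0 0.0015 0 0 0 0; 0 0 0.002 0 0 0 0; 0 0 0.0025 0 0 0 0; 0 0 0.003 0 0 0 0; 0 0 0.0035 0 0 0 0"}}

```text
clock: 19.5
tool_pos: [0.5219, -0.0979, 0.2287]
orientation: [-180.0, -0.0, -1.4]
force: [-0.7, 6.3, -1.5]
opening: 0.0177
```

Run:
```python
from h import *
for i in range(3): st(); s=ctrl.snapshot("wrist")
save(s,"w12.png",(240,110,440,300),4)
```

```text
19.5 [ 0.5219 -0.0979  0.2287] [-1.7996e+02 -1.0000e-02 -1.3900e+00] F [-0.74  6.32 -1.48] M [ 2.76  0.61 -0.03] 0.0177
19.55 [ 0.522  -0.0979  0.2287] [-1.7996e+02 -1.0000e-02 -1.3900e+00] F [-1.27  5.51 -2.02] M [ 2.27  0.52 -0.06] 0.0179
19.6 [ 0.5219 -0.0979  0.2287] [-1.7996e+02 -1.0000e-02 -1.3900e+00] F [-1.47  5.87 -1.54] M [ 2.25  0.59 -0.04] 0.0183
```

View pics/w12.png

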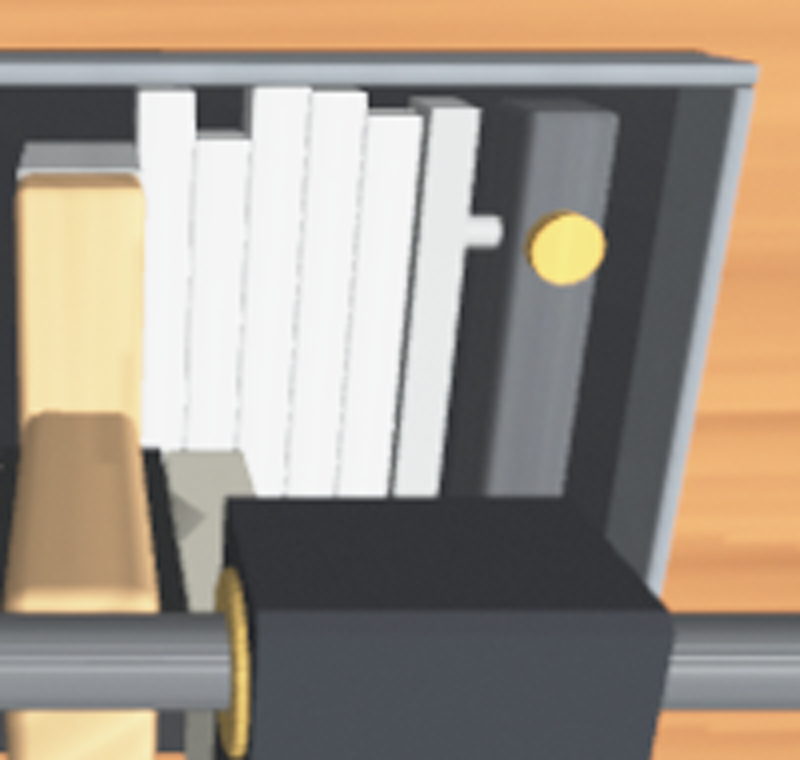

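{"method": "carry_out", "body": {"moves": "0 0 0.0003 0 0 0 0; 0 0 0.0006 0 0 0 0; 0 0 0.0009 0 0 0 0; 0 0 0.0012 0 0 0 0"}}

```text
clock: 20.05
tool_pos: [0.5219, -0.0986, 0.2287]
orientation: [-179.9, -0.0, -1.4]
force: [-2.7, 9.9, -0.6]
opening: 0.0178
```

Run:
```python
from h import *
for i in range(3): st(); s=ctrl.snapshot("wrist")
```

```text
20.05 [ 0.5219 -0.0986  0.2287] [-1.7993e+02 -2.0000e-02 -1.4000e+00] F [-2.65  9.93 -0.61] M [4.01 0.83 0.  ] 0.0178
20.1 [ 0.5219 -0.0986  0.2287] [-1.7992e+02 -2.0000e-02 -1.4000e+00] F [-2.22  8.83 -0.25] M [ 3.73  0.83 -0.03] 0.0176
20.15 [ 0.5219 -0.0986  0.2287] [-1.7993e+02 -2.0000e-02 -1.4000e+00] F [-2.57 10.41 -0.68] M [ 3.74  0.78 -0.01] 0.0179
```

{"method": "carry_out", "body": {"moves": "0 0 0.0002 -0.0001 0 0 0; 0 0 0.0004 -0.0002 0 0 0; 0 0 0.0004 -0.0002 0 0 0; 0 0 0.0004 -0.0002 0 0 0; 0 0 0.0004 -0.0002 0 0 0; 0 0 0.0004 -0.0002 0 0 0"}}

```text
clock: 20.8
tool_pos: [0.5219, -0.099, 0.2287]
orientation: [-179.9, -0.0, -1.4]
force: [-0.6, 9.6, -1.4]
opening: 0.018
```

Run:
```python
from h import *
for i in range(4): st(); s=ctrl.snapshot("wrist")
save(s,"w13.png",(240,110,440,300),4)
```

```text
20.8 [ 0.5219 -0.099   0.2287] [-1.7992e+02 -2.0000e-02 -1.4000e+00] F [-0.61  9.64 -1.44] M [3.67 0.55 0.02] 0.018
20.85 [ 0.5219 -0.099   0.2287] [-1.7993e+02 -2.0000e-02 -1.4000e+00] F [-1.96  9.6  -1.43] M [3.73 0.52 0.02] 0.018
20.9 [ 0.5219 -0.099   0.2287] [-1.7992e+02 -2.0000e-02 -1.4000e+00] F [-0.59  8.96 -1.57] M [ 3.73  0.49 -0.05] 0.018
20.95 [ 0.5219 -0.099   0.2287] [-1.7992e+02 -2.0000e-02 -1.4000e+00] F [-1.06  8.89 -1.87] M [ 3.71  0.5  -0.01] 0.0179
```

View pics/w13.png

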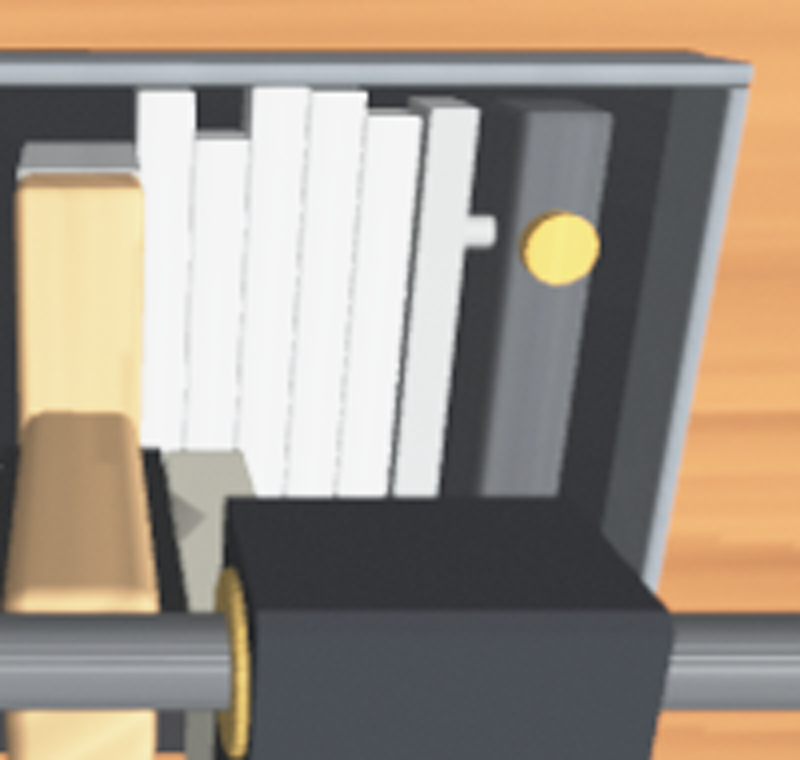

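{"method": "carry_out", "body": {"moves": "0 0 0.0002 0 0 0 0; 0 0 0.0004 0 0 0 0; 0 0 0.0006 0 0 0 0; 0 0 0.0006 0 0 0 0"}}

```text
clock: 21.4
tool_pos: [0.5219, -0.0994, 0.2287]
orientation: [-179.9, -0.0, -1.4]
force: [-1.6, 10.7, -1.0]
opening: 0.0177
```

Run:
```python
from h import *
for i in range(4): st(); s=ctrl.snapshot("wrist")
save(s,"w14.png",(240,110,440,300),4)
```

```text
21.4 [ 0.5219 -0.0994  0.2287] [-1.799e+02 -2.000e-02 -1.400e+00] F [-1.64 10.71 -1.03] M [4.44 0.6  0.01] 0.0177
21.45 [ 0.5219 -0.0994  0.2287] [-1.7991e+02 -2.0000e-02 -1.4000e+00] F [-1.64 10.88 -2.02] M [4.45 0.69 0.02] 0.0179
21.5 [ 0.5219 -0.0994  0.2288] [-1.7991e+02 -3.0000e-02 -1.4000e+00] F [-1.75 10.9  -1.45] M [ 4.43  0.63 -0.01] 0.018
21.55 [ 0.5219 -0.0994  0.2287] [-1.7991e+02 -2.0000e-02 -1.4000e+00] F [-1.36 10.17 -1.68] M [ 4.4   0.71 -0.02] 0.0182
```

View pics/w14.png

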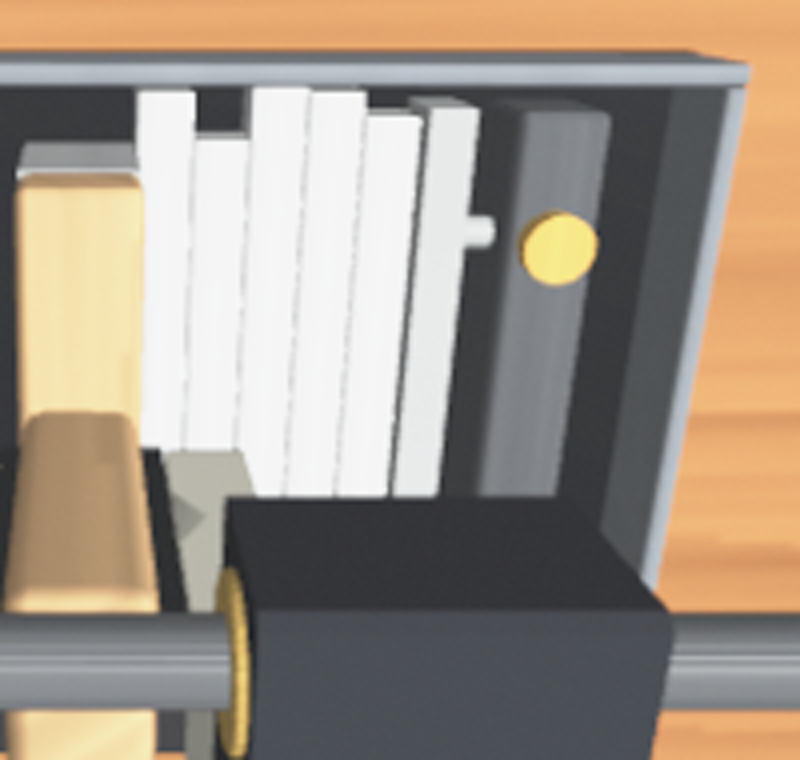

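{"method": "carry_out", "body": {"moves": "0 0 0.0002 0 0 0 0; 0 0 0.0002 0 0 0 0; 0 0 0.0002 0 0 0 0; 0 0 0.0002 0 0 0 0; 0 0 0.0002 0 0 0 0; 0 0 0.0002 0 0 0 0; 0 0 0.0002 0 0 0 0; 0 0 0.0002 0 0 0 0; 0 0 0.0002 0 0 0 0; 0 0 0.0002 0 0 0 0; 0 0 0.0002 0 0 0 0"}}

```text
clock: 22.7
tool_pos: [0.5219, -0.0995, 0.2287]
orientation: [-179.9, -0.0, -1.4]
force: [-1.0, 10.9, -1.7]
opening: 0.0177
```

Run:
```python
from h import *
for i in range(3): st(); s=ctrl.snapshot("wrist")
```

```text
22.7 [ 0.5219 -0.0995  0.2287] [-1.799e+02 -3.000e-02 -1.400e+00] F [-0.96 10.89 -1.67] M [ 4.6   0.7  -0.02] 0.0177
22.75 [ 0.5219 -0.0995  0.2287] [-1.799e+02 -3.000e-02 -1.400e+00] F [-2.04 10.26 -1.32] M [ 4.63  0.68 -0.02] 0.018
22.8 [ 0.5219 -0.0995  0.2287] [-1.799e+02 -3.000e-02 -1.400e+00] F [-1.39 11.54 -1.21] M [4.65 0.67 0.01] 0.0182
```

Held at about 10–11 N for over a second. Now I'll ease off slowly.

{"method": "carry_out", "body": {"moves": "0 0 -0.0002 0 0 0 0; 0 0 -0.0004 0 0 0 0; 0 0 -0.0006 0 0 0 0; 0 0 -0.0008 0 0 0 0; 0 0 -0.001 0 0 0 0; 0 0 -0.0012 0 0 0 0; 0 0 -0.0014 0 0 0 0; 0 0 -0.0016 0 0 0 0; 0 0 -0.0018 0 0 0 0; 0 0 -0.002 0 0 0 0; 0 0 -0.0022 0 0 0 0; 0 0 -0.0024 0 0 0 0; 0 0 -0.0026 0 0 0 0; 0 0 -0.0028 0 0 0 0; 0 0 -0.003 0 0 0 0; 0 0 -0.0033 0 0 0 0; 0 0 -0.0036 0 0 0 0; 0 0 -0.004 0 0 0 0; 0 0 -0.0044 0 0 0 0; 0 0 -0.005 0 0 0 0"}}

```text
clock: 24.85
tool_pos: [0.522, -0.0957, 0.2289]
orientation: [180.0, -0.0, -1.4]
force: [-0.2, -0.4, -3.2]
opening: 0.0177
```

{"method": "carry_out", "body": {"moves": "0 0 -0.0007 0 0 0 0; 0 0 -0.0015 0 0 0 0; 0 0 -0.003 0 0 0 0; 0 0 -0.005 0 0 0 0; 0 0 -0.008 0 0 0 0; 0 0 -0.012 0 0 0 0; 0 0 -0.016 0 0 0 0; 0 0 -0.02 0 0 0 0; 0 0 -0.02 0 0 0 0"}}

```text
clock: 25.75
tool_pos: [0.5226, -0.075, 0.2289]
orientation: [-180.0, -0.0, -1.3]
force: [0.7, 0.8, -3.7]
opening: 0.0178
```

Run:
```python
from h import *
for i in range(2): st(); s=ctrl.snapshot("wrist")
save(s,"w15.png",None,1.5)
```

```text
25.75 [ 0.5226 -0.075   0.2289] [-1.80e+02 -1.00e-02 -1.35e+00] F [ 0.69  0.76 -3.74] M [-0.06 -0.01  0.08] 0.0178
25.8 [ 0.5225 -0.0752  0.2289] [-180.     -0.     -1.35] F [-0.1   0.57 -3.9 ] M [-0.06 -0.02  0.03] 0.0182
```

View pics/w15.png

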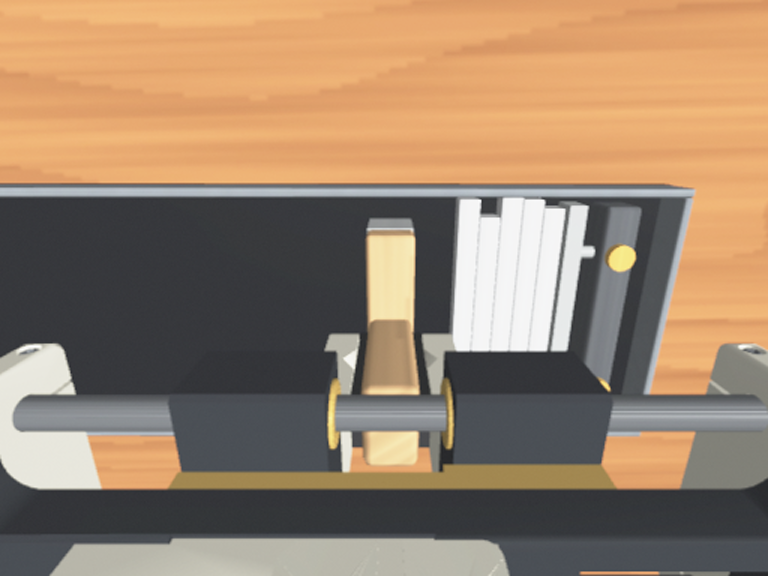

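Run:
```python
from h import *
def ap(p,R,d,r): return p+R.apply(d),R*Ro.from_rotvec(r)
p=np.array([.181,.65,.405]);R=Ro.from_euler('xyz',[180,0,-15.516],degrees=True)
for d,r in (((.4142,.2451,.04),(0,0,-.4977)),((.0015,-.0022,.139),(0,0,.007)),((-.026,.169,-.07),(0,0,.244)),((.001,0,.067),(0,0,0)),((0,.2109,-.0002),(0,0,0))):
    p,R=ap(p,R,d,r); print(np.round(p,4),R.as_euler('xyz',degrees=True).round(2))
g=np.array([.5155,.3055,.2263]); Rg=Ro.from_euler('xyz',[180,0,12.62],degrees=True)
print(R.inv().apply(g-p).round(4),(R.inv()*Rg).as_rotvec().round(4))
```

```text
[0.5145 0.303  0.365 ] [180.   0.  13.]
[0.5155 0.3055 0.226 ] [180.    0.   12.6]
[0.527  0.1349 0.296 ] [180.     0.    -1.38]
[0.528  0.1349 0.229 ] [180.     0.    -1.38]
[ 0.5229 -0.076   0.2292] [180.     0.    -1.38]
[-0.0166 -0.3812  0.0029] [-0.      0.     -0.2444]
```

{"method": "carry_out", "body": {"moves": "0 0 0 -0.003 0 0 0; 0 0 0 -0.012 0 0 0; 0 0 0 -0.028 0 0 0; 0 0 0 -0.045 0 0 0; 0 0 -0.002 -0.06 0 0 0; 0 0 -0.01 -0.065 0 0 0; 0 -0.001 -0.025 -0.067 0 0 -0.015; 0 -0.002 -0.045 -0.067 0 0 -0.03; 0 -0.003 -0.07 -0.067 0 0 -0.045; 0 -0.004 -0.095 -0.067 0 0 -0.06; 0 -0.005 -0.12 -0.067 0 0 -0.075; 0 -0.006 -0.145 -0.067 0 0 -0.09; 0 -0.007 -0.17 -0.067 0 0 -0.105; 0 -0.008 -0.195 -0.067 0 0 -0.12; 0 -0.01 -0.22 -0.067 0 0 -0.135; 0 -0.011 -0.245 -0.067 0 0 -0.15; 0 -0.012 -0.27 -0.067 0 0 -0.165; 0 -0.013 -0.295 -0.067 0 0 -0.185; 0 -0.014 -0.32 -0.067 0 0 -0.205; 0 -0.015 -0.34 -0.067 0 0 -0.22"}}

```text
clock: 27.85
tool_pos: [0.5149, 0.2668, 0.2951]
orientation: [180.0, 0.1, 11.4]
force: [0.5, 0.4, -2.7]
opening: 0.0175
```

{"method": "carry_out", "body": {"moves": "0 -0.0005 -0.015 0 0 0 -0.01; 0 -0.001 -0.03 0 0 0 -0.02; 0 -0.001 -0.038 0 0 0 -0.0244; 0 -0.0015 -0.041 0 0 0 -0.0244; 0 -0.0015 -0.041 0 0 0 -0.0244; 0 -0.0015 -0.041 0 0 0 -0.0244; 0 -0.0015 -0.041 0 0 0 -0.0244"}}

```text
clock: 28.55
tool_pos: [0.5063, 0.304, 0.2959]
orientation: [180.0, 0.0, 12.6]
force: [0.5, 0.4, -3.5]
opening: 0.0179
```

Run:
```python
from h import *
def ap(p,R,d,r): return p+R.apply(d),R*Ro.from_rotvec(r)
st(); s=ctrl.snapshot("wrist"); save(s,"w16.png",None,1.5)
t=ctrl.snapshot("top"); save(t,"t16.png",(200,150,400,260),4)
p=np.array([.5229,-.076,.2292]);R=Ro.from_euler('xyz',[180,0,-1.38],degrees=True)
for d,r in (((-.015,-.34,-.067),(0,0,-.22)),((-.0015,-.041,0),(0,0,-.0244))): p,R=ap(p,R,d,r)
print(p,R.as_euler('xyz',degrees=True),R.inv().apply(np.array([.5155,.3055,.2263])-p).round(4))
```

```text
28.55 [0.5063 0.304  0.2959] [180.     0.    12.58] F [ 0.49  0.44 -3.48] M [ 0.   -0.04  0.01] 0.0179
[0.50664013 0.30418631 0.2962    ] [180.           0.          12.62308851] [0.0089 0.0007 0.0699]
```

View pics/w16.png

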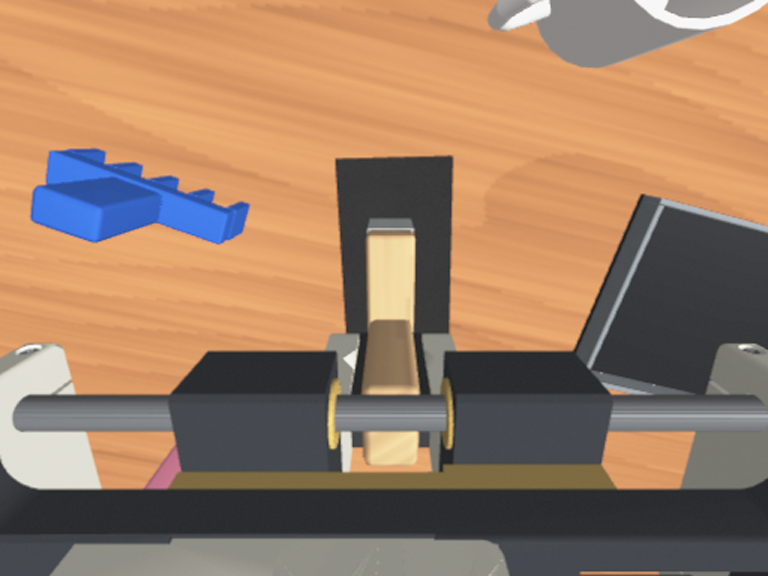

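View pics/t16.png

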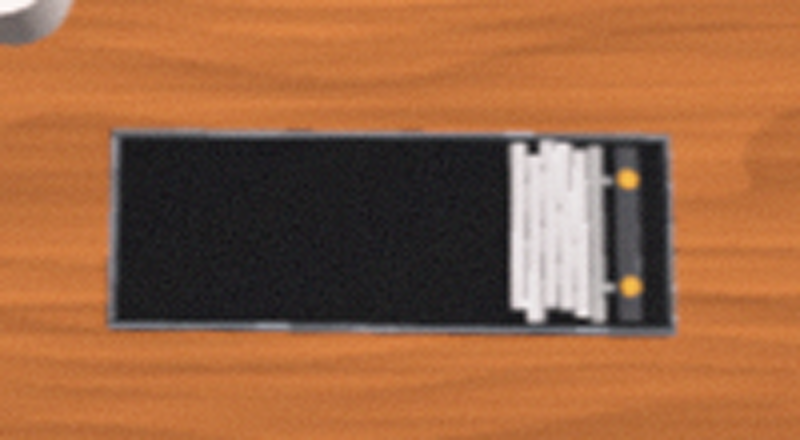

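{"method": "carry_out", "body": {"moves": "0 0.003 0.0005 0.006 0 0 0; 0 0.006 0.001 0.018 0 0 0; 0 0.006 0.001 0.032 0 0 0; 0 0.006 0.001 0.044 0 0 0; 0 0.006 0.001 0.054 0 0 0; 0 0.006 0.001 0.061 0 0 0; 0 0.006 0.001 0.065 0 0 0; 0 0.006 0.001 0.067 0 0 0; 0 0.006 0.001 0.068 0 0 0; 0 0.006 0.001 0.069 0 0 0; 0 0.006 0.001 0.0695 0 0 0; 0 0.006 0.001 0.0698 0 0 0; 0 0.006 0.001 0.0698 0 0 0; 0 0.006 0.001 0.0698 0 0 0"}}

```text
clock: 30.05
tool_pos: [0.5123, 0.305, 0.2262]
orientation: [-180.0, -0.0, 12.6]
force: [0.4, 0.5, -3.2]
opening: 0.0181
```

Run:
```python
from h import *
for i in range(3): st(); s=ctrl.snapshot("wrist")
save(s,"w17.png",None,1.5)
```

```text
30.05 [0.5123 0.305  0.2262] [-1.7999e+02 -1.0000e-02  1.2620e+01] F [ 0.41  0.48 -3.22] M [-0.08 -0.01  0.02] 0.0181
30.1 [0.5123 0.305  0.2262] [-1.7999e+02 -1.0000e-02  1.2620e+01] F [ 0.34  0.4  -2.37] M [ 0.04 -0.03  0.04] 0.0179
30.15 [0.5123 0.305  0.2261] [-1.800e+02 -1.000e-02  1.262e+01] F [ 0.52  0.31 -3.16] M [ 0.01  0.04 -0.01] 0.018
```

View pics/w17.png

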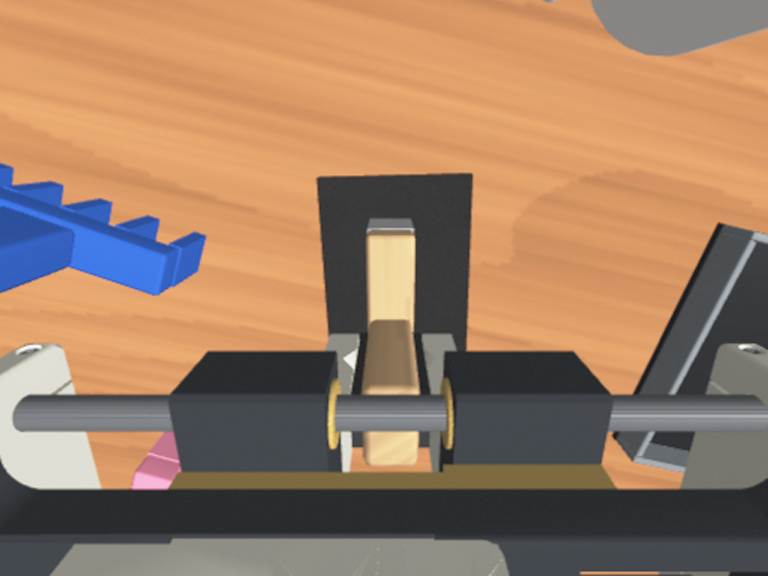

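{"method": "carry_out", "body": {"moves": "0 0 0 0.0002 0 0 0; 0 0 0 0.0004 0 0 0; 0 0 0 0.0005 0 0 0; 0 0 0 0.0005 0 0 0"}}

```text
clock: 30.6
tool_pos: [0.5123, 0.3049, 0.2257]
orientation: [-180.0, -0.0, 12.6]
force: [-0.2, 0.1, -1.4]
opening: 0.0179
```

Run:
```python
from h import *
for i in range(4): st(); s=ctrl.snapshot("wrist")
```

```text
30.6 [0.5123 0.3049 0.2257] [-180.     -0.     12.62] F [-0.2   0.05 -1.39] M [-0.14  0.23 -0.02] 0.0179
30.65 [0.5123 0.3049 0.2257] [180.    -0.    12.62] F [-1.14 -0.63 -1.37] M [-0.21  0.17 -0.02] 0.0175
30.7 [0.5123 0.3049 0.2256] [180.     0.    12.63] F [-1.25 -0.76 -1.73] M [-0.13  0.21  0.03] 0.0179
30.75 [0.5123 0.305  0.2257] [-1.800e+02 -1.000e-02  1.262e+01] F [-0.48 -0.5  -1.59] M [-0.13  0.23 -0.04] 0.018
```

{"method": "carry_out", "body": {"moves": "0 0 0 0.0002 0 0 0; 0 0 0 0.0002 0 0 0; 0.019 0 0 0.0002 0 0 0; 0.02 0 0 0.0002 0 0 0; 0.022 0 0 0.0002 0 0 0; 0.025 0 0 0.0002 0 0 0; 0.03 0 0 0.0002 0 0 0; 0.04 0 0 0.0002 0 0 0; 0.055 0 0 0.0002 0 0 0; 0.07 0 0 0.0002 0 0 0; 0.0876 0 0 0.0002 0 0 0; 0.0876 0 0 0.0002 0 0 0; 0.0876 0 0 0.0002 0 0 0; 0.0876 0 0 0.0002 0 0 0; 0.0876 0 0 0.0002 0 0 0"}}

```text
clock: 32.3
tool_pos: [0.5123, 0.3049, 0.2254]
orientation: [180.0, 0.0, 12.6]
force: [-0.6, 0.1, 0.2]
opening: 0.0859
```

Run:
```python
from h import *
st(); s=ctrl.snapshot("wrist"); save(s,"w18.png",None,1.5)
```

```text
32.3 [0.5123 0.3049 0.2254] [180.     0.    12.62] F [-0.58  0.12  0.24] M [-0.02 -0.04  0.03] 0.0859
```

View pics/w18.png

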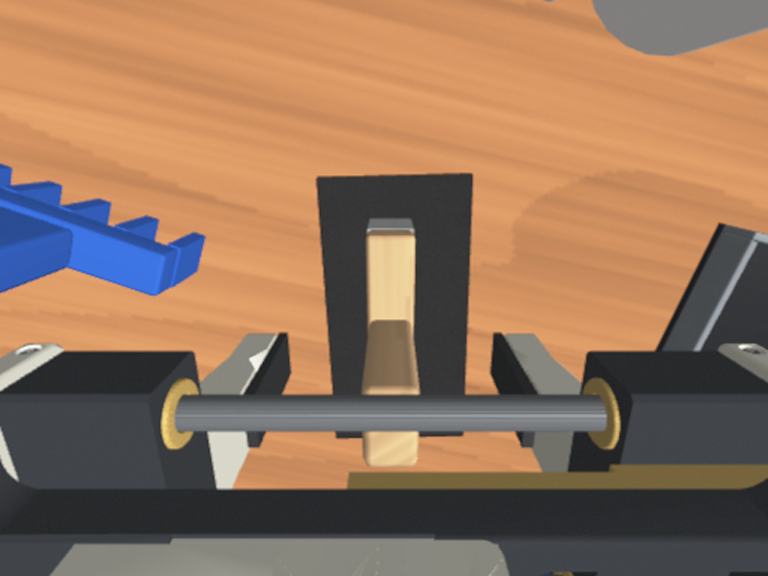

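The rake is standing free on its mat. I'll retract straight up.

{"method": "carry_out", "body": {"moves": "0.0876 0 0 -0.005 0 0 0; 0.0876 0 0 -0.015 0 0 0; 0.0876 0 0 -0.03 0 0 0; 0.0876 0 0 -0.05 0 0 0; 0.0876 0 0 -0.07 0 0 0; 0.0876 0 0 -0.09 0 0 0; 0.0876 0 0 -0.11 0 0 0; 0.0876 0 0 -0.13 0 0 0; 0.0876 0 0 -0.145 0 0 0; 0.0876 0 0 -0.15 0 0 0; 0.0876 0 0 -0.15 0 0 0; 0.0876 0 0 -0.15 0 0 0; 0.0876 0 0 -0.15 0 0 0"}}

```text
clock: 33.65
tool_pos: [0.5121, 0.3048, 0.3744]
orientation: [180.0, 0.1, 12.6]
force: [0.0, -1.0, 0.0]
opening: 0.0873
```

Run:
```python
from h import *
st(); s=ctrl.snapshot("wrist"); save(s,"w19.png",None,1.5)
t=ctrl.snapshot("scene"); save(t,"c19.png",(170,120,310,280),4);t=ctrl.snapshot("top"); save(t,"t19.png",None,1.5)
```

```text
33.65 [0.5121 0.3048 0.3744] [1.7995e+02 8.0000e-02 1.2610e+01] F [ 0.05 -1.02  0.01] M [-0.08 -0.03  0.03] 0.0873
```

View pics/w19.png

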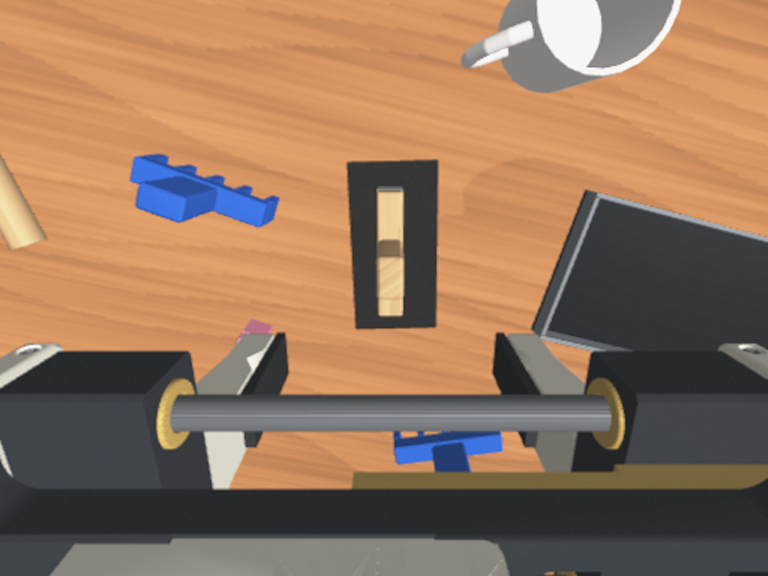

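View pics/c19.png

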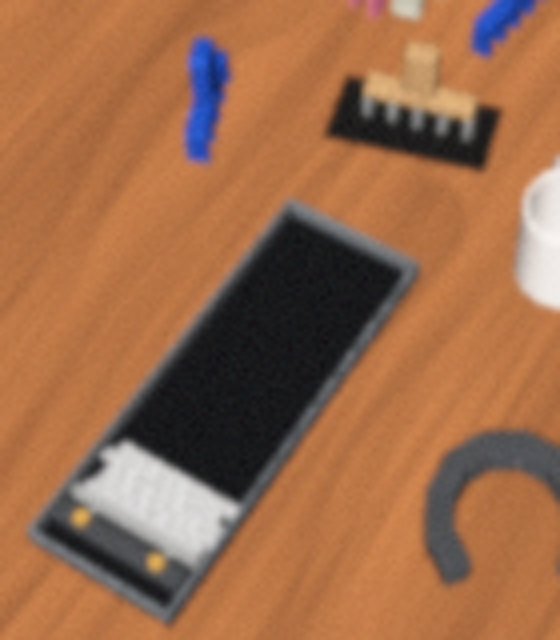

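View pics/t19.png

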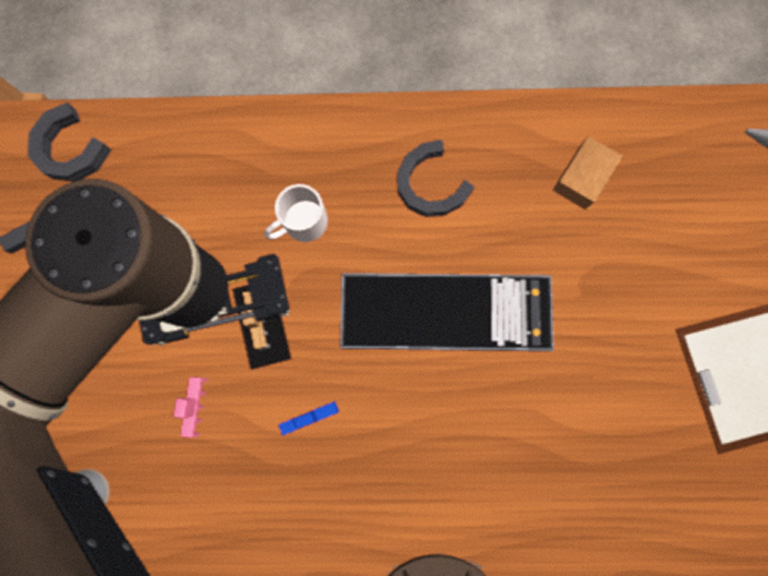

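The rake stands upright on the mat (wrist view, about 390,250). The five bars lie in a tight, square row at the stop (top view, about 508,312), and the bystanders have not moved.

```bash
python3 -c "
from plant import ctrl
print(ctrl.close_job())"
```

```text
the job is handed in; nothing more can be done
None
```

The job is done and handed in at about 34 s. All five bars lie in one tight, square row at the sprung stop, and the wooden rake stands upright back on its mat.

- **Combing:** I set the rake's tines down at the free end and drew them along about 2 mm above the tray floor, touching the bars only with the rake.
- **Push on the stop:** I felt the stop and then raised the push slowly. The wrist read 9–11 N for about 2.7 s in all, and 10.2–11.5 N for the last 1.4 s of that. Allowing 1–2 N for the bars dragging, I estimate 9–10 N on the stop itself. That fits roughly 2 mm of spring travel seen in the wrist camera. I then eased off at about 2 mm/s.
- **Last checks:** The scene and top pictures showed the bars tight and the rake upright. The mug, carton and horseshoes had not moved. Nothing touched the gripper at the end.
- **Doubtful readings:** The force readings carry about 1 N of noise. During the push the vertical reading rose by about 1–2 N, which could be friction against the bars. It dropped back once the rake came away.

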